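# Gauge the tea stand's blind socket and fit the post that suits it

### The job

Take the depth rod out of its stand, gently feel the bottom of the open socket in the tea stand's rail with it, and put the rod back in its stand. Then take the one spare post whose length suits that depth and press it fully home on the socket's sprung floor, so that it stands upright with its top level with the two posts already fitted. Leave the other two spare posts in the caddy, push nothing hard, and do not disturb the other things on the table.

Things in the scene. Friction and masses are not known exactly. Their poses are not given: they have to be found in the camera images.
- rail: Lower rail of a tea stand, fixed: dark wooden beam 90 mm (x) by 260 mm (y), 68 mm high. Origin: centre of its underside; y along the beam. On top, 85 mm either side of the centre along y, stand two fitted posts: shank 16 mm across showing 21 mm, then a brass cube head, 24 mm: tops 45 mm above the rail's top. The one open post socket is midway between them.
- socket_mouth (a point): Centre of the open socket's mouth, flush with the rail's top, 68 mm above the table; axes as the rail's. Blind bore straight down, 17 mm across, 1.5 mm chamfer. Its depth varies: 30, 40 or 50 mm to the floor with the floor pad pressed; it must be felt.
- catch (a point): Sprung steel ball in the bore's wall, 13 mm below the mouth, standing 2 mm into the bore from the rail's +x side (the 8 mm rod passes it). A post must be pushed past it, with up to about 14 N; it then grips the post lightly.
- seat (a joint): Green spring-loaded floor pad of the socket: 0 when free, 0.003 m when pressed fully down; about 1 N presses it down, then it is firm (gives under 1 mm more).
- depth_rod: Depth rod, upright in its stand: steel pin 8 mm across, 80 mm long (black rings 30, 40, 50 mm from the tip), then a square red handle 20 x 20 mm (flats along its x and y), 40 mm tall; about 80 g. Origin: the tip; z towards the handle. At the start the tip rests on the floor of the stand's hole, 10 mm above the table.
- rod_stand: White block 70 x 70 x 50 mm, fixed to the table, with a hole in the middle of its top 12 mm across, widened to 18 mm at the mouth, 40 mm deep. Origin: centre of its underside.
- caddy: Plywood block 250 mm (x) by 70 mm (y) by 40 mm high, fixed to the table, with three holes 18 mm across and 30 mm deep at x = -80, 0 and 80 mm, in which the three spare posts stand (any order). Origin: centre of its underside.
- post_short: Spare post 75 mm long standing upright in the caddy (foot 10 mm above the table): wooden shank 16 mm across with a 2.5 mm tapered foot, topped by a brass cube head of 24 mm, its flats along the post's x and y (as the caddy's at the start); about 80 g. Fits the 30 mm deep socket. Origin: centre of the foot; z up the post. The three look alike but for length.
- post_short_top (a point): Centre of the top of that post's head, 75 mm above its foot.
- post_medium: Spare post 85 mm long standing upright in the caddy (foot 10 mm above the table): wooden shank 16 mm across with a 2.5 mm tapered foot, topped by a brass cube head of 24 mm, its flats along the post's x and y (as the caddy's at the start); about 80 g. Fits the 40 mm deep socket. Origin: centre of the foot; z up the post. The three look alike but for length.
- post_medium_top (a point): Centre of the top of that post's head, 85 mm above its foot.
- post_long: Spare post 95 mm long standing upright in the caddy (foot 10 mm above the table): wooden shank 16 mm across with a 2.5 mm tapered foot, topped by a brass cube head of 24 mm, its flats along the post's x and y (as the caddy's at the start); about 80 g. Fits the 50 mm deep socket. Origin: centre of the foot; z up the post. The three look alike but for length.
- post_long_top (a point): Centre of the top of that post's head, 95 mm above its foot.
- mug: Bystander: white mug, 80 mm across, 95 mm high. Origin: centre of its underside.
- dish: Bystander: white bowl, 120 mm across, 45 mm high. Origin: centre of its underside.
- remote: Bystander: black remote control lying flat, 45 x 160 x 18 mm. Origin: centre of its underside.
- screwdriver: Bystander: screwdriver lying on the table, about 200 mm long. Origin: on its handle-to-tip line.
- canister: Bystander: amber glass jar with a wooden lid, 70 mm across, 110 mm high. Origin: centre of its underside.
- water: Bystander: clear bottle with a yellow cap, 64 mm across, 200 mm high. Origin: centre of its underside.
- teaspoon: Bystander: steel teaspoon lying on the table, 140 mm long. Origin: on its handle-to-tip line.

How it is judged:
By the outcome, as a careful person would: the job done as asked, in the order asked, and still so for the second after the job is handed in, with the robot touching nothing.
It also fails if it takes over 72 s, if anything falls off the work surface, if the arm or the gripper's body presses on something with over 40 N, if the wrist force passes 120 N, or if a joint passes its speed limit or range.

### The arm

A 7-joint arm with a two-finger parallel gripper is mounted at the origin on the work surface. World frame = base frame: x ahead of the robot, y to its left, z up, the work surface at z = 0. Lengths are in m, angles in rad, forces in N, time in s.
With the tool pointing down it reaches from about 0.425 to 0.925 m from the base axis. Payload 6.8 kg.
Tool frame: the origin (TCP) lies where the fingers leave the gripper's body, on its centre line; the fingertips stand 73 mm ahead of it and the grasp point (between the pads) lies 54 mm ahead of it; z points along the fingers, y is the line along which they close (so a half turn about z gives the same grasp; the last joint's range is limited). The gripper opens to 85 mm and grips with 20 to 120 N. Pads are 22 mm wide; open, the fingers measure 114 mm over their backs; the gripper's body (76 mm by 85 mm) begins 54 mm behind the grasp point. The pads swing forward as they close: fully open they stand 13 mm farther back than shut.
Start: joints at [-1.347, 0.477, 0.022, 1.555, -0.011, 1.109, -0.083], TCP at [0.22, 0.638, 0.304] pointing down, gripper open.
Joint ranges: [-2.96, 2.96], [-0.34, 2.1], [-1.41, 1.46], [0.24, 2.44], [-1.37, 4.51], [0.17, 1.92], [-2.96, 2.96]. Speed limits (rad/s): [2.39, 2.39, 3.14, 3.14, 3.14, 3.14, 3.14].

### API

Orientations are given as a rotation vector (axis times angle).
In Python, from bench import r, grab_frame, camera_info gives the robot as it stands.
- The arm moves only by the shell command python3 -m pendant 'ROWS' [OPENING] [FORCE]. ROWS is one flat JSON list of numbers that holds 1 to 5 rows one after another, with no inner brackets; each row has 6 numbers: dx, dy, dz in shares of 0.75 m (1.0 is 0.75 m), then a rotation vector rx, ry, rz in normalised numbers (1 is pi rad); each row is the pose to reach, as a shift and turn from the pose commanded when the command began, along the tool's axes at that moment; what a row does not reach only later rows make up. A row lasts 1/10 s, in which the tool goes at most 0.05 m and 0.15 rad, less where a joint would pass 70% of its speed; a pose out of reach is approached as far as the arm can. OPENING is the finger opening in m, set as the command begins (- or left out keeps the last). The fingers move at their own pace and stop on an object; FORCE is the grip in N (left out, the last holds). Time passes only in rows, so rows that do not move let the fingers close. It prints the time, the measured TCP pose, the force, the opening and the grip force at its end. No shift or turn number may pass 1 either way. Input that does not fit is refused with a message, and nothing moves.
- r.get_obs(): the state, without advancing time (a new reading comes with each control period).
- grab_frame(name): name is "side" or "top" or "wrist"; returns (picture, depth): 420x560x3 uint8, blue, green, red; 420x560 float32, m along the optical axis (not along the pixel's ray), 0 where there is no reading.
- camera_info(name): a dict with "camera_matrix" (3x3 intrinsics, pixels), "R" (3x3) and "t" (3): a world point X has camera coordinates R X + t. Camera axes: x right, y down, z forward; pixel columns grow to the right and rows downward; lengths in m; the calibration is good to about 2 mm. A picture is of the moment at which its call begins: read the wrist's pose just before it. camera_info takes no time and is no camera call; for the wrist camera it gives the pose at the moment of the call.
- r.hand_in(): hands the job in; it is judged then, once.
The state is a dict: "clock": time; "joints": joint angles; "qvel": joint speeds; "tau": joint torques, N m; "tcp_pos": TCP position; "orientation": TCP orientation; "contact_force": force on the tool from outside, world axes, zero at the start; "moment": the same for the moment, N m; "grip_width": finger opening in m; "gripper_force": force on a finger pad.
Only numpy, scipy, OpenCV 4.12 (cv2) and the standard library are available. Lean on these libraries where they do the work, as an engineer would, in place of code of your own. Each camera call takes 0.05 s, during which the arm holds its last target. There are 200 camera calls.

## Working session

There is one attempt and no reset: what is moved stays moved. The work goes in short steps, Python scripts to look and compute and a shell command to move; the robot and the scene stay as the last step left them, time stands still between calls to the robot, and variables do not carry over. Pictures are saved under pics/ and viewed, at most 10 in all, crops included, and the job is handed in when it is done.

```bash
ls; mkdir -p pics; python3 - <<'E'
from bench import r, grab_frame, camera_info
import cv2,numpy as np
for n in("side","top"):
    p,d=grab_frame(n); cv2.imwrite(f"pics/{n}0.png",p); np.save(f"{n}0.npy",d)
    c=camera_info(n); print(n,c); np.savez(f"{n}c.npz",**{k:c[k] for k in("camera_matrix","R","t")})
print(r.get_obs())
E
```

```text
pics
side {'camera_matrix': array([[491.29631392,   0.        , 274.97527682],
       [  0.        , 491.29631392, 209.37082669],
       [  0.        ,   0.        ,   1.        ]]), 'R': array([[-0.89203727, -0.45183465,  0.01072135],
       [-0.22571588,  0.42481845, -0.87668787],
       [ 0.39156334, -0.78445824, -0.48094015]]), 't': array([0.53173919, 0.19547885, 1.33456676])}
top {'camera_matrix': array([[449.36638142,   0.        , 276.19565552],
       [  0.        , 449.36638142, 210.56707032],
       [  0.        ,   0.        ,   1.        ]]), 'R': array([[ 0.01530219, -0.99977497,  0.0146922 ],
       [-0.98518491, -0.01758581, -0.17059142],
       [ 0.17081141, -0.01186411, -0.98523231]]), 't': array([0.02422613, 0.56506592, 1.26964677])}
{'clock': 0.1, 'joints': array([-1.34710116,  0.47775324,  0.02234617,  1.55632863, -0.01147752,
        1.10928289, -0.0830687 ]), 'qvel': array([-8.82547752e-04, -2.38604030e-03,  5.54212731e-04, -2.94317186e-03,
        3.02106781e-04,  2.03768413e-05,  1.97142275e-03]), 'tau': array([ 4.61254822e-03, -5.97755349e+01,  1.61378793e+00, -2.81950843e+01,
        1.28964198e-02,  4.97551955e-03, -2.27175292e-05]), 'tcp_pos': array([0.21975269, 0.63780472, 0.30300901]), 'orientation': array([-5.18682933e-01, -3.09834568e+00,  2.57383956e-03]), 'contact_force': array([-0.66678947,  0.02847654,  0.53825336]), 'moment': array([0.00447157, 0.01836279, 0.00261478]), 'gripper_force': 0.0, 'grip_width': 0.08534336277083712}
```

View pics/side0.png

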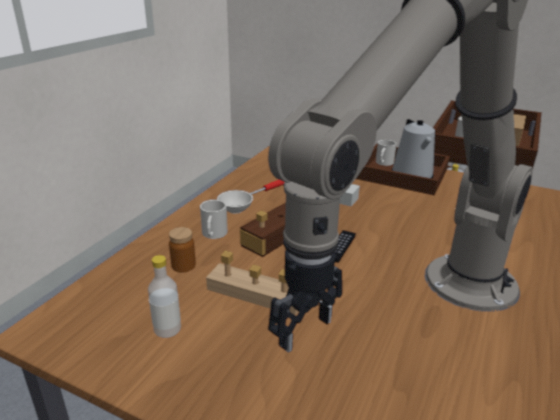

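View pics/top0.png

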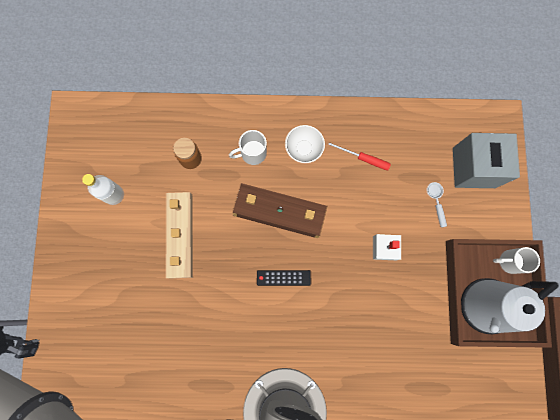

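The side view shows the caddy posts (227,258), (255,272) and (284,282), with the arm hiding part of the scene. In the top view the rail is centred near (280,210) with heads at (251,199) and (310,214). The rod handle is at (395,245), and the spare heads are at (174,204), (176,233) and (175,261).

```bash
cat > h.py <<'E'
import numpy as np,cv2
from scipy.spatial.transform import Rotation as Ro
def cloud(d,c):
    K=c["camera_matrix"];v,u=np.mgrid[:d.shape[0],:d.shape[1]]
    P=np.stack([(u-K[0,2])/K[0,0]*d,(v-K[1,2])/K[1,1]*d,d],-1)
    X=(P-c["t"])@c["R"]; X[d<=0]=np.nan
    return X
def rel(r,target,yaw_y=None):
    """shift in tool axes to world target TCP"""
    o=r.get_obs();R=Ro.from_rotvec(o["orientation"]).as_matrix()
    return R.T@(np.array(target)-o["tcp_pos"]),R
E
python3 - <<'E'
from h import *
d=np.load("top0.npy");c=dict(np.load("topc.npz"));X=cloud(d,c)
def box(u0,u1,v0,v1,z0,z1,n):
    S=X[v0:v1,u0:u1].reshape(-1,3);S=S[(S[:,2]>z0)&(S[:,2]<z1)]
    rr=cv2.minAreaRect((S[:,:2]*1000).astype(np.float32))
    print(n,len(S),"med",S.mean(0).round(4),"z",np.median(S[:,2]).round(4),"rect",np.round(rr[0],1),np.round(rr[1],1),round(rr[2],1))
box(230,332,180,242,.055,.08,"rail");
box(240,262,190,210,.1,.13,"headL");box(300,322,205,225,.1,.13,"headR")
box(370,406,230,265,.04,.06,"stand");box(375,406,230,265,.11,.16,"handle")
box(160,196,188,282,.03,.05,"caddy")
for a,b in((196,214),(225,243),(252,270)): box(165,190,a,b,.07,.13,"post")
print("table",np.nanmedian(X[300:330,150:250,2]))
E
```

```text
rail 2615 med [0.565  0.0228 0.0683] z 0.0684 rect [566.8  23.1] [262.8  92.2] 76.0
headL 81 med [0.5864 0.1054 0.1121] z 0.1123 rect [587.1 105.3] [23.8 24.7] 72.5
headR 80 med [ 0.5452 -0.0587  0.1123] z 0.1128 rect [545.8 -59.2] [24.2 23.9] 73.7
stand 513 med [ 0.4634 -0.2898  0.05  ] z 0.05 rect [ 464.8 -293.5] [70.1 70.4] 88.2
handle 68 med [ 0.4646 -0.2916  0.1265] z 0.1282 rect [ 464.8 -292.7] [19.5 20. ] 87.8
caddy 1816 med [0.4872 0.3163 0.0404] z 0.0404 rect [491.9 318.6] [250.4  71.8] 3.0
post 96 med [0.5701 0.3206 0.1017] z 0.1042 rect [571.2 321.6] [24.5 22.4] 3.2
post 86 med [0.4912 0.3168 0.0844] z 0.0858 rect [491.3 317.8] [24.  23.7] 0.9
post 89 med [0.411  0.313  0.0937] z 0.0951 rect [411.8 314.1] [24.6 24.3] 1.7
table 0.000608577118302744
```

The depth data is clean. The spares are long at (0.571,0.321), short at (0.491,0.317) and medium at (0.411,0.314). I'll move towards the rail now and check it with the wrist camera on the way.

The manual's scale: shifts go in shares of 0.75 m and turns go in shares of pi rad. Converting my numbers, -0.165 m is -0.22, -0.033 m is -0.044.

```bash

python3 -m pendant '[-0.0413, -0.044, 0, 0, 0, 0, -0.0827, -0.088, 0, 0, 0, 0, -0.124, -0.132, 0, 0, 0, 0, -0.1653, -0.176, 0, 0, 0, 0, -0.2067, -0.22, 0, 0, 0, 0]' 0.05
python3 -m pendant '[-0.0413, -0.044, 0, 0, 0, 0, -0.0827, -0.088, 0, 0, 0, 0, -0.124, -0.132, 0, 0, 0, 0, -0.1653, -0.176, 0, 0, 0, 0, -0.2067, -0.22, 0, 0, 0, 0]'
python3 -m pendant '[-0.0413, -0.044, 0, 0, 0, -0.0191, -0.0827, -0.088, 0, 0, 0, -0.0382, -0.124, -0.132, 0, 0, 0, -0.0573, -0.1653, -0.176, 0, 0, 0, -0.0764, -0.2067, -0.22, 0, 0, 0, -0.0955]'
python3 - <<'E'
from bench import r, grab_frame, camera_info
from h import *
c=camera_info("wrist");p,d=grab_frame("wrist");cv2.imwrite("pics/w1.png",p);np.savez("w1.npz",d=d,**{k:c[k] for k in("camera_matrix","R","t")})
o=r.get_obs();print(o["clock"],o["tcp_pos"],Ro.from_rotvec(o["orientation"]).as_matrix().round(4),-c["R"].T@c["t"])
X=cloud(d,c);print(X[210,280],np.nanmin(X[...,2]))
E
```

```text
clock: 0.6
tcp_pos: [0.3131, 0.4297, 0.3036]
orientation: [-0.519, -3.098, 0.001]
contact_force: [0.2, -0.1, 0.0]
grip_width: 0.0501
gripper_force: 0.0
clock: 1.1
tcp_pos: [0.4057, 0.2233, 0.3038]
orientation: [-0.519, -3.098, -0.0]
contact_force: [0.8, 0.1, -1.0]
grip_width: 0.0502
gripper_force: 0.0
clock: 1.6
tcp_pos: [0.4985, 0.017, 0.3038]
orientation: [-0.046, -3.141, -0.0]
contact_force: [0.2, 1.6, 0.5]
grip_width: 0.0498
gripper_force: 0.0
1.65 [0.50074979 0.00912872 0.30436349] [[-0.9994  0.0339  0.0027]
 [ 0.0339  0.9994 -0.0038]
 [-0.0028 -0.0037 -1.    ]] [0.41930857 0.01941044 0.37381689]
[0.52021053 0.02372911 0.05155528] -0.0037086214580723917
```

View pics/w1.png

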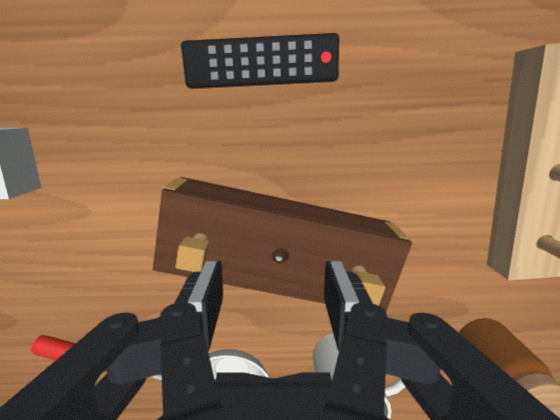

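The wrist view shows the open socket at about (280,256), between the fitted heads at (191,252) and (365,290). The arm was still settling, so I'll re-measure at rest.

```bash
cat >> h.py <<'E'
def onplane(u,v,c,z):
    K=c["camera_matrix"];C=-c["R"].T@c["t"]
    ray=c["R"].T@np.array([(u-K[0,2])/K[0,0],(v-K[1,2])/K[1,1],1]);return C+ray*(z-C[2])/ray[2]
def headc(X,cx,cy,z0,z1,n,rad=.03):
    S=X.reshape(-1,3);S=S[(S[:,2]>z0)&(S[:,2]<z1)&(np.hypot(S[:,0]-cx,S[:,1]-cy)<rad)]
    zt=np.median(S[:,2]);S=S[abs(S[:,2]-zt)<.004]
    rr=cv2.minAreaRect((S[:,:2]*1000).astype(np.float32));print(n,len(S),round(zt,4),np.round(rr[0],1),np.round(rr[1],1),round(rr[2],1),S[:,:2].mean(0).round(4))
E
python3 - <<'E'
from bench import r, grab_frame, camera_info
from h import *
o=r.get_obs();c=camera_info("wrist");p,d=grab_frame("wrist")
print(o["clock"],o["tcp_pos"],np.abs(o["qvel"]).max())
X=cloud(d,c)
headc(X,.5864,.1054,.1,.125,"L");headc(X,.5452,-.0587,.1,.125,"R")
g=p[235:275,255:305].astype(int).sum(2)
m=(X[235:275,255:305,2]<.064)|(g<60)
n,l,s,ce=cv2.connectedComponentsWithStats(m.astype(np.uint8));print(s,ce)
i=1+np.argmax(s[1:,4]);u,v=ce[i]+[255,235];
S=X[180:300,150:410].reshape(-1,3);S=S[abs(S[:,2]-.068)<.004];print("railz",np.median(S[:,2]))
print("socket",u,v,onplane(u,v,c,.068))
cv2.imwrite("pics/w2.png",np.hstack([cv2.resize(p[235:275,255:305],None,fx=8,fy=8,interpolation=0),cv2.cvtColor(cv2.resize((m*255).astype(np.uint8),None,fx=8,fy=8,interpolation=0),8)]))
for z in (.0):
  pass
E
python3 - <<'E'
from bench import r
from h import *
print(rel(r,(.4648,-.2925,.24)))
E
```

```text
1.65 [0.50074979 0.00912872 0.30436349] 0.3220775258363766
L 582 0.1124 [586.8 105.2] [24.4 24.4] 75.3 [0.5849 0.1053]
R 606 0.1125 [544.9 -59.1] [24.2 24.2] 77.6 [ 0.5431 -0.0595]
[[   0    0   50   40 1835]
 [  27   11   15   14  165]] [[23.63705722 19.70081744]
 [34.0969697  17.26666667]]
railz 0.06793051638881084
socket 289.0969696969697 252.26666666666665 [0.56496523 0.02287809 0.068     ]
(array([ 0.02276449, -0.30571245,  0.06482032]), array([[-0.9992081 ,  0.03976747,  0.00131144],
       [ 0.03976396,  0.99920572, -0.00260105],
       [-0.00141383, -0.00254685, -0.99999576]]))Traceback (most recent call last):
  File "<stdin>", line 14, in <module>
TypeError: 'float' object is not iterable
```

View pics/w2.png

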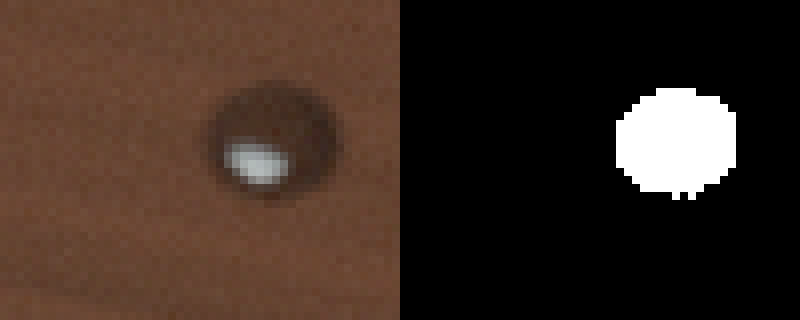

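The socket mouth is about (0.566, 0.023), and all three estimates agree to about 1 mm. The catch ball shows on the far (+x) side. On to the rod.

Scaled: -0.225 m is -0.3, -0.18 m is -0.24.

```bash

python3 -m pendant '[0.0133, -0.06, 0, 0, 0, 0, 0.0267, -0.12, 0, 0, 0, 0, 0.04, -0.18, 0, 0, 0, 0, 0.06, -0.24, 0, 0, 0, 0, 0.08, -0.3, 0, 0, 0, 0]' 0.05 | head -2
python3 -m pendant '[0, -0.0533, 0.0267, 0, 0, 0, 0, -0.1053, 0.0533, 0, 0, 0, 0, -0.1053, 0.0533, 0, 0, 0, 0, -0.1053, 0.0533, 0, 0, 0]' | head -2
python3 - <<'E'
from bench import r, grab_frame, camera_info
from h import *
o=r.get_obs();c=camera_info("wrist");p,d=grab_frame("wrist")
print(o["clock"],o["tcp_pos"],np.abs(o["qvel"]).max());X=cloud(d,c)
headc(X,.4648,-.2925,.12,.14,"rod");headc(X,.4648,-.2925,.04,.06,"stand",.06)
print(rel(r,(.4648,-.2925,.164)))
E
```

```text
clock: 2.2
tcp_pos: [0.4302, -0.2054, 0.3038]
clock: 2.6
tcp_pos: [0.428, -0.2834, 0.2631]
2.6 [ 0.42800355 -0.2833932   0.26312785] 0.03624681629857875
rod 730 0.1296 [ 463.8 -294.6] [20.  20.6] 88.7 [ 0.4628 -0.2945]
stand 4286 0.0499 [ 463.9 -294.6] [70.3 70.5] 88.4 [ 0.4586 -0.2939]
(array([-0.03649857, -0.00896744,  0.09955878]), array([[-9.99494655e-01,  3.17750999e-02, -8.81664500e-04],
       [ 3.17744402e-02,  9.99494782e-01,  7.52380789e-04],
       [ 9.05126042e-04,  7.23986182e-04, -9.99999328e-01]]))
```

Scaled: 0.099 m is 0.132, -0.036 m is -0.048.

```bash

python3 -m pendant '[-0.048, -0.0133, 0.0267, 0, 0, 0, -0.048, -0.0133, 0.0733, 0, 0, 0, -0.048, -0.0133, 0.1133, 0, 0, 0, -0.048, -0.0133, 0.132, 0, 0, 0, -0.048, -0.0133, 0.132, 0, 0, 0]'
python3 -m pendant '[0, 0, 0, 0, 0, 0, 0, 0, 0, 0, 0, 0, 0, 0, 0, 0, 0, 0, 0, 0, 0, 0, 0, 0, 0, 0, 0, 0, 0, 0]' 0.0 35
python3 - <<'E'
from bench import r
o=r.get_obs();print(o["tcp_pos"],o["contact_force"],o["moment"])
E
```

```text
clock: 3.15
tcp_pos: [0.464, -0.2925, 0.1638]
orientation: [-0.047, -3.139, -0.003]
contact_force: [-0.7, -0.8, 0.6]
grip_width: 0.05
gripper_force: 0.0
clock: 3.65
tcp_pos: [0.4652, -0.2948, 0.1666]
orientation: [0.05, 3.138, -0.001]
contact_force: [-0.4, -0.1, 8.2]
grip_width: 0.0199
gripper_force: 37.1
[ 0.46523126 -0.2948226   0.16656566] [-0.3652398  -0.06727758  8.18420576] [0.20874914 0.12902087 0.03413985]
```

Scaled: -0.135 m is -0.18, -0.13 m is -0.1733.

```bash

python3 -m pendant '[0, 0, -0.04, 0, 0, 0, 0, 0, -0.08, 0, 0, 0, 0, 0, -0.1267, 0, 0, 0, 0, 0, -0.1733, 0, 0, 0, 0, 0, -0.18, 0, 0, 0]'
python3 - <<'E'
from bench import r
from h import *
o=r.get_obs();print(o["contact_force"],rel(r,(.566,.023,.305)))
E
```

```text
clock: 4.15
tcp_pos: [0.4656, -0.2958, 0.3045]
orientation: [0.051, 3.134, -0.004]
contact_force: [0.2, 0.1, -1.1]
grip_width: 0.0193
gripper_force: 36.0
[ 0.23522929  0.09351365 -1.14584433] (array([-0.0899854 ,  0.32184952, -0.00053731]), array([[-0.99944565,  0.03244018,  0.0074845 ],
       [ 0.0324214 ,  0.99947086, -0.00261701],
       [-0.00756544, -0.0023729 , -0.99996857]]))
```

Scaled: 0.22 m is 0.2933, 0.176 m is 0.2347.

```bash

python3 -m pendant '[-0.016, 0.0587, 0, 0, 0, 0, -0.032, 0.1173, 0, 0, 0, 0, -0.048, 0.176, 0, 0, 0, 0, -0.064, 0.2347, 0, 0, 0, 0, -0.08, 0.2933, 0, 0, 0, 0]' >/dev/null
python3 -m pendant '[-0.02, 0.0587, 0, 0, 0, 0, -0.04, 0.1173, 0, 0, 0, 0, -0.04, 0.136, 0, 0, 0, 0, -0.04, 0.136, 0, 0, 0, 0, -0.04, 0.136, 0, 0, 0, 0]'
python3 - <<'E'
from bench import r, grab_frame, camera_info
from h import *
o=r.get_obs();print(rel(r,(.566,.023,.305))[0], o["contact_force"],o["moment"])
c=camera_info("wrist");p,d=grab_frame("wrist");np.savez("w3.npz",d=d,**{k:c[k] for k in("camera_matrix","R","t")})
X=cloud(d,c);headc(X,.5864,.1054,.1,.125,"L");headc(X,.5452,-.0587,.1,.125,"R")
S,q=grab_frame("side")
def proj(P,c):
    q=c["R"]@np.array(P)+c["t"];q=c["camera_matrix"]@q;return q[:2]/q[2]
sc=camera_info("side");a=proj(o["tcp_pos"],sc).astype(int);print(a, proj((.566,.023,.148),c),proj((.566,.023,.148),sc))
cv2.imwrite("pics/w3.png",np.hstack([cv2.resize(p[130:400,180:380],None,fx=2,fy=2),cv2.resize(S[a[1]-30:a[1]+150,a[0]-66:a[0]+67],(400,540))]))
E
```

```text
clock: 5.15
tcp_pos: [0.5639, 0.0232, 0.2996]
orientation: [-0.052, -3.14, 0.002]
contact_force: [0.3, -1.0, -0.1]
grip_width: 0.0196
gripper_force: 36.0
[-0.00212059 -0.00017228 -0.00543931] [ 0.33685131 -1.01816149 -0.09745057] [-0.03361466 -0.01775318 -0.04190578]
L 749 0.1126 [587.1 104.9] [24.2 24.4] 76.2 [0.5861 0.1045]
R 841 0.1127 [545.2 -59.3] [24.3 24. ] 76.2 [ 0.5447 -0.0585]
[282 144] [272.92299864 225.78011346] [281.01719023 191.87023324]
```

View pics/w3.png

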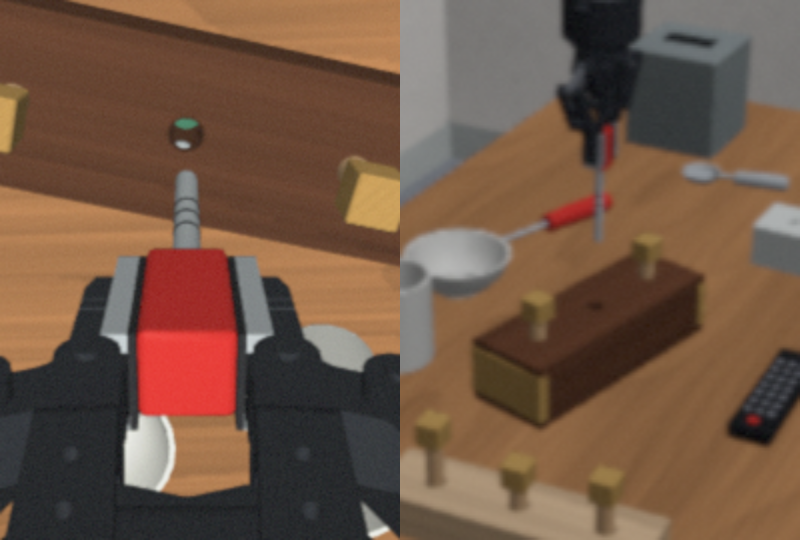

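The rod hangs upright. Its tip is at wrist pixel (273,218), and the green pad and catch ball are visible in the socket at about (272,196).

```bash
python3 - <<'E'
from bench import r
from h import *
z=dict(np.load("w3.npz"));X=cloud(z.pop("d"),z)
A=X[210:260,255:290].reshape(-1,3)
for lo,hi in((.12,.135),(.135,.145),(.145,.155),(.155,.17),(.17,.19),(.19,.215)):
    S=A[(A[:,2]>lo)&(A[:,2]<hi)]
    if len(S): print(lo,len(S),S.mean(0).round(4),S.min(0).round(4),S.max(0).round(4))
o=r.get_obs();print(o["tcp_pos"],Ro.from_rotvec(o["orientation"]).as_matrix()[:,2])
E
```

```text
0.135 4 [0.5603 0.0244 0.1441] [0.5597 0.0203 0.1435] [0.5613 0.0269 0.1445]
0.145 47 [0.5597 0.0232 0.1502] [0.5584 0.0195 0.1451] [0.5623 0.0269 0.1549]
0.155 83 [0.5599 0.0235 0.1627] [0.5587 0.0197 0.1551] [0.5629 0.0273 0.1699]
0.17 142 [0.5597 0.0233 0.1807] [0.5585 0.0193 0.1702] [0.5627 0.0272 0.1899]
0.19 197 [0.5597 0.0236 0.2009] [0.5584 0.0196 0.1901] [0.5629 0.0274 0.2123]
[0.56395697 0.02220009 0.29986531] [-3.38556253e-04 -7.04240441e-04 -9.99999695e-01]
```

Scaled: 0.085 m is 0.1133, -0.0025 m is -0.0033.

```bash

python3 -m pendant '[-0.0033, 0, 0.0267, 0, 0, 0, -0.0033, 0, 0.06, 0, 0, 0, -0.0033, 0, 0.0933, 0, 0, 0, -0.0033, 0, 0.1133, 0, 0, 0, -0.0033, 0, 0.1133, 0, 0, 0]'
python3 -m pendant '[0, 0, 0.004, 0, 0, 0, 0, 0, 0.008, 0, 0, 0, 0, 0, 0.012, 0, 0, 0, 0, 0, 0.016, 0, 0, 0, 0, 0, 0.016, 0, 0, 0]'
```

```text
clock: 5.75
tcp_pos: [0.5654, 0.0225, 0.213]
orientation: [-0.054, -3.137, 0.002]
contact_force: [-1.1, 1.0, -0.7]
grip_width: 0.0198
gripper_force: 35.9
clock: 6.25
tcp_pos: [0.5668, 0.0246, 0.2027]
orientation: [-0.05, -3.141, -0.0]
contact_force: [-0.3, -0.4, -1.6]
grip_width: 0.0197
gripper_force: 35.9
```

Scaled: 0.009 m is 0.012, 0.006 m is 0.008.

```bash

python3 -m pendant '[0, 0, 0.004, 0, 0, 0, 0, 0, 0.008, 0, 0, 0, 0, 0, 0.012, 0, 0, 0, 0, 0, 0.012, 0, 0, 0, 0, 0, 0.012, 0, 0, 0]'
```

```text
clock: 6.75
tcp_pos: [0.5669, 0.0245, 0.1938]
orientation: [-0.05, -3.141, 0.0]
contact_force: [0.2, 0.2, -1.3]
grip_width: 0.0194
gripper_force: 35.9
```

Scaled: 0.006 m is 0.008, 0.004 m is 0.0053.

```bash

python3 -m pendant '[0, 0, 0.0027, 0, 0, 0, 0, 0, 0.0053, 0, 0, 0, 0, 0, 0.008, 0, 0, 0, 0, 0, 0.008, 0, 0, 0, 0, 0, 0.008, 0, 0, 0]'
python3 -m pendant '[0, 0, 0.0013, 0, 0, 0, 0, 0, 0.0027, 0, 0, 0, 0, 0, 0.004, 0, 0, 0, 0, 0, 0.004, 0, 0, 0, 0, 0, 0.004, 0, 0, 0]'
```

```text
clock: 7.25
tcp_pos: [0.5669, 0.0245, 0.1878]
orientation: [-0.05, -3.141, 0.0]
contact_force: [-0.0, 0.1, -1.2]
grip_width: 0.0197
gripper_force: 35.9
clock: 7.75
tcp_pos: [0.567, 0.0245, 0.1849]
orientation: [-0.05, -3.141, 0.0]
contact_force: [-0.5, -1.2, -1.4]
grip_width: 0.0196
gripper_force: 35.9
```

Scaled: 0.003 m is 0.004, 0.002 m is 0.0027.

```bash

python3 -m pendant '[0, 0, 0.0013, 0, 0, 0, 0, 0, 0.0027, 0, 0, 0, 0, 0, 0.004, 0, 0, 0, 0, 0, 0.004, 0, 0, 0, 0, 0, 0.004, 0, 0, 0]' | sed -n '2p;4p'
python3 -m pendant '[0, 0, 0.0027, 0, 0, 0, 0, 0, 0.004, 0, 0, 0, 0, 0, 0.0053, 0, 0, 0, 0, 0, 0.0053, 0, 0, 0, 0, 0, 0.0053, 0, 0, 0]'| sed -n '2p;4p'
```

```text
tcp_pos: [0.567, 0.0245, 0.1818]
contact_force: [-0.8, -0.2, -1.4]
tcp_pos: [0.567, 0.0246, 0.1779]
contact_force: [0.6, 0.3, -2.0]
```

Scaled: 0.003 m is 0.004, 0.002 m is 0.0027.

```bash

python3 -m pendant '[0, 0, 0.0013, 0, 0, 0, 0, 0, 0.0027, 0, 0, 0, 0, 0, 0.004, 0, 0, 0, 0, 0, 0.004, 0, 0, 0, 0, 0, 0.004, 0, 0, 0]' | sed -n '2p;4p'
python3 -m pendant '[0, 0, 0.0013, 0, 0, 0, 0, 0, 0.0027, 0, 0, 0, 0, 0, 0.0027, 0, 0, 0, 0, 0, 0.0027, 0, 0, 0]' | sed -n '2p;4p'
```

```text
tcp_pos: [0.5671, 0.0245, 0.1749]
contact_force: [-0.1, -0.1, -0.3]
tcp_pos: [0.5676, 0.0244, 0.1744]
contact_force: [-2.8, -0.2, 14.2]
```

Firm contact came with the tip at about z = 0.018, so the depth is 50 mm and the long post is needed. Now I'll withdraw and return the rod.

Scaled: -0.127 m is -0.1693, -0.11 m is -0.1467.

```bash

python3 -m pendant '[0, 0, -0.0133, 0, 0, 0, 0, 0, -0.0533, 0, 0, 0, 0, 0, -0.1, 0, 0, 0, 0, 0, -0.1467, 0, 0, 0, 0, 0, -0.1693, 0, 0, 0]' | sed -n '2p;4p'
python3 -m pendant '[0.02, -0.0587, 0, 0, 0, 0, 0.04, -0.1173, 0, 0, 0, 0, 0.056, -0.176, 0, 0, 0, 0, 0.072, -0.2347, 0, 0, 0, 0, 0.088, -0.2933, 0, 0, 0, 0]' | sed -n '2p;4p'
python3 -m pendant '[0.0173, -0.0587, 0, 0, 0, 0, 0.0347, -0.1173, 0, 0, 0, 0, 0.0347, -0.1333, 0, 0, 0, 0, 0.0347, -0.1333, 0, 0, 0, 0, 0.0347, -0.1333, 0, 0, 0, 0]'| sed -n '2p;4p'
python3 - <<'E'
from bench import r, grab_frame, camera_info
from h import *
o=r.get_obs();c=camera_info("wrist");p,d=grab_frame("wrist");X=cloud(d,c)
A=X.reshape(-1,3);A=A[np.hypot(A[:,0]-.464,A[:,1]+.294)<.03]
for lo,hi in((.13,.15),(.15,.17),(.17,.2)):
    S=A[(A[:,2]>lo)&(A[:,2]<hi)]
    if len(S): print(lo,len(S),S.mean(0).round(4),S.min(0).round(4),S.max(0).round(4))
headc(X,.464,-.294,.04,.06,"stand",.06)
print(o["tcp_pos"],rel(r,(.4652,-.2948,.1666)))
E
```

```text
tcp_pos: [0.5679, 0.0243, 0.3032]
contact_force: [0.4, -0.8, -1.2]
tcp_pos: [0.493, -0.1948, 0.3002]
contact_force: [0.2, -0.5, -0.6]
tcp_pos: [0.4653, -0.2913, 0.2997]
contact_force: [-0.3, 0.9, -2.0]
0.13 27 [ 0.4609 -0.291   0.147 ] [ 0.46   -0.2948  0.1436] [ 0.4636 -0.2873  0.1498]
0.15 109 [ 0.4611 -0.2908  0.1605] [ 0.46   -0.2947  0.1502] [ 0.4642 -0.2869  0.1699]
0.17 231 [ 0.4611 -0.2908  0.1861] [ 0.4598 -0.2951  0.1701] [ 0.4645 -0.2867  0.2   ]
stand 4400 0.05 [ 464.3 -294.4] [70.1 70.7] 88.4 [ 0.4622 -0.2945]
[ 0.46526586 -0.29129938  0.29970572] (array([ 0.00022679, -0.0043419 ,  0.13304855]), array([[-9.99564967e-01,  2.94924060e-02, -2.72304517e-04],
       [ 2.94920826e-02,  9.99564382e-01,  1.12372201e-03],
       [ 3.05327162e-04,  1.11520233e-03, -9.99999332e-01]]))
```

Scaled: 0.085 m is 0.1133, -0.0035 m is -0.0047.

```bash

python3 -m pendant '[0, -0.0047, 0.04, 0, 0, 0, 0, -0.0047, 0.08, 0, 0, 0, 0, -0.0047, 0.1067, 0, 0, 0, 0, -0.0047, 0.1133, 0, 0, 0, 0, -0.0047, 0.1133, 0, 0, 0]' | sed -n '2p;4p'
python3 -m pendant '[0, 0, 0.0133, 0, 0, 0, 0, 0, 0.0267, 0, 0, 0, 0, 0, 0.0467, 0, 0, 0, 0, 0, 0.06, 0, 0, 0, 0, 0, 0.06, 0, 0, 0]' | sed -n '2p;4p'
```

```text
tcp_pos: [0.4652, -0.2945, 0.2145]
contact_force: [0.5, 0.6, -1.0]
tcp_pos: [0.4639, -0.2953, 0.1681]
contact_force: [-1.2, 0.4, -1.3]
```

Scaled: 0.0015 m is 0.002, 0.001 m is 0.0013.

```bash

python3 -m pendant '[0, 0, 0.0013, 0, 0, 0, 0, 0, 0.002, 0, 0, 0, 0, 0, 0.002, 0, 0, 0]' | sed -n '2p;4p'
python3 -m pendant '[0, 0, 0, 0, 0, 0, 0, 0, 0, 0, 0, 0, 0, 0, 0, 0, 0, 0]' 0.05 | sed -n '2p;4,6p'
python3 -m pendant '[0, 0, -0.04, 0, 0, 0, 0, 0, -0.0867, 0, 0, 0, 0, 0, -0.1333, 0, 0, 0, 0, 0, -0.18, 0, 0, 0, 0, 0, -0.18, 0, 0, 0]' | sed -n '2p;4p'
python3 - <<'E'
from bench import r, grab_frame, camera_info
from h import *
c=camera_info("top");p,d=grab_frame("top");X=cloud(d,c);headc(X,.464,-.294,.11,.15,"rodtop")
c=camera_info("wrist");p,d=grab_frame("wrist");X=cloud(d,c);headc(X,.464,-.294,.11,.15,"rodw")
print(rel(r,(.55,0.1,.34)))
E
```

```text
tcp_pos: [0.4649, -0.2961, 0.1688]
contact_force: [-0.5, 1.3, -0.4]
tcp_pos: [0.4649, -0.2959, 0.1687]
contact_force: [0.3, -0.4, 0.1]
grip_width: 0.0502
gripper_force: 0.0
tcp_pos: [0.4665, -0.2975, 0.3082]
contact_force: [0.4, 0.3, 0.9]
rodtop 39 0.1284 [ 464. -292.] [16.7 20.5] 0.6 [ 0.4628 -0.2914]
rodw 598 0.1296 [ 463.4 -295.1] [19.6 19.8] 88.0 [ 0.463  -0.2951]
(array([-0.07253826,  0.3983837 , -0.03588364]), array([[-9.99497833e-01,  3.16290426e-02,  1.91954966e-03],
       [ 3.16287295e-02,  9.99499668e-01, -1.93257886e-04],
       [-1.92470181e-03, -1.32447921e-04, -9.99998139e-01]]))
```

Scaled: 0.225 m is 0.3, 0.18 m is 0.24.

```bash

python3 -m pendant '[-0.0067, 0.06, 0, 0, 0, 0, -0.0133, 0.12, 0, 0, 0, 0, -0.02, 0.18, 0, 0, 0, 0, -0.0267, 0.24, 0, 0, 0, 0, -0.0267, 0.3, 0, 0, 0, 0]' | sed -n '2p;4p'
python3 -m pendant '[0, 0.06, 0, 0, 0, 0, 0, 0.12, 0, 0, 0, 0, 0, 0.18, 0, 0, 0, 0, 0, 0.24, 0, 0, 0, 0, 0, 0.3, 0, 0, 0, 0]' | sed -n '2p;4p'
python3 -m pendant '[0, 0.06, 0, 0, 0, -0.0095, 0, 0.12, 0, 0, 0, -0.0191, 0, 0.18, 0, 0, 0, -0.0248, 0, 0.1973, 0, 0, 0, -0.0248, 0, 0.1973, 0, 0, 0, -0.0248]' | sed -n '2p;4p'
python3 - <<'E'
from bench import r, grab_frame, camera_info
from h import *
o=r.get_obs();c=camera_info("wrist");p,d=grab_frame("wrist");X=cloud(d,c)
headc(X,.571,.321,.075,.12,"far");headc(X,.491,.3175,.075,.12,"mid");headc(X,.411,.314,.075,.12,"near")
print(o["clock"],o["tcp_pos"],rel(r,(.571,.321,.146)))
E
```

```text
tcp_pos: [0.4914, -0.0695, 0.3021]
contact_force: [0.2, 1.4, -0.4]
tcp_pos: [0.498, 0.1549, 0.3019]
contact_force: [1.7, -0.7, 1.5]
tcp_pos: [0.5025, 0.3034, 0.3015]
contact_force: [-0.7, -0.4, -0.3]
far 591 0.1045 [570.3 322.7] [23.4 22.8] 2.8 [0.5695 0.3225]
mid 642 0.0848 [490.7 318.4] [23.3 24. ] 2.9 [0.4904 0.3184]
near 891 0.095 [411.5 314.5] [23.2 23.2] 3.0 [0.4115 0.3143]
14.9 [0.50249279 0.30343664 0.30148343] (array([-0.06905111,  0.01729455,  0.15562594]), array([[-0.99888773, -0.04710498, -0.0021033 ],
       [-0.04710017,  0.99888757, -0.00228014],
       [ 0.00220837, -0.00217854, -0.99999519]]))
```

Scaled: 0.09 m is 0.12, -0.0685 m is -0.0913.

```bash

python3 -m pendant '[-0.0467, 0.012, 0.04, 0, 0, 0, -0.0913, 0.0247, 0.08, 0, 0, 0, -0.0913, 0.0247, 0.1, 0, 0, 0, -0.0913, 0.0247, 0.12, 0, 0, 0, -0.0913, 0.0247, 0.12, 0, 0, 0]' | sed -n '2p;4p'
python3 - <<'E'
from bench import r
from h import *
print(rel(r,(.5705,.322,.148))[0])
E
```

```text
tcp_pos: [0.5699, 0.3204, 0.2112]
contact_force: [0.0, 0.8, -0.2]
[-0.00092774  0.00177202  0.06318137]
```

Scaled: 0.064 m is 0.0853, 0.055 m is 0.0733.

```bash

python3 -m pendant '[-0.0013, 0.0013, 0.0267, 0, 0, 0, -0.0013, 0.0013, 0.0533, 0, 0, 0, -0.0013, 0.0013, 0.0733, 0, 0, 0, -0.0013, 0.0013, 0.0853, 0, 0, 0, -0.0013, 0.0013, 0.0853, 0, 0, 0]' | sed -n '2p;4p'
python3 -m pendant '[0, 0, 0, 0, 0, 0, 0, 0, 0, 0, 0, 0, 0, 0, 0, 0, 0, 0, 0, 0, 0, 0, 0, 0, 0, 0, 0, 0, 0, 0]' 0.0 60
python3 -m pendant '[0, 0, -0.0267, 0, 0, 0, 0, 0, -0.0533, 0, 0, 0, 0, 0, -0.0933, 0, 0, 0, 0, 0, -0.1333, 0, 0, 0, 0, 0, -0.1333, 0, 0, 0]' | sed -n '2p;4,6p'
python3 - <<'E'
from bench import r, grab_frame, camera_info
from h import *
o=r.get_obs();print(o["tcp_pos"])
print(rel(r,(.51,.20,.26)))
E
```

```text
tcp_pos: [0.5716, 0.3234, 0.1488]
contact_force: [-0.4, -0.4, 0.0]
clock: 16.45
tcp_pos: [0.573, 0.324, 0.1506]
orientation: [-0.072, 3.139, 0.001]
contact_force: [-0.8, -1.7, 6.7]
grip_width: 0.0229
gripper_force: 59.4
tcp_pos: [0.5742, 0.3248, 0.2541]
contact_force: [1.5, -0.1, -0.7]
grip_width: 0.0231
gripper_force: 59.5
[0.57424783 0.32483876 0.254059  ]
(array([ 0.06987249, -0.12172777, -0.00692681]), array([[-0.99892313, -0.04595278,  0.00639765],
       [-0.0459238 ,  0.99893433,  0.00460566],
       [-0.00660248,  0.0043069 , -0.99996893]]))
```

Scaled: -0.175 m is -0.2333, -0.04 m is -0.0533, 0.15 rad is 0.0477.

```bash

python3 -m pendant '[0, 0, -0.0533, 0, 0, 0, 0.0067, -0.0533, -0.0667, 0, 0, 0.0159, 0.0107, -0.1133, -0.0667, 0, 0, 0.0318, 0.0147, -0.1733, -0.0667, 0, 0, 0.0477, 0.0187, -0.2333, -0.0667, 0, 0, 0.0637]' | sed -n '2p;4p'
python3 - <<'E'
from bench import r
from h import *
v,R=rel(r,(.566,.023,.305));print(v,np.degrees(np.arctan2(R[1,1],R[0,1])))
E
```

```text
tcp_pos: [0.5657, 0.1468, 0.2988]
contact_force: [1.4, 0.4, -0.5]
[-0.01947236 -0.12225836 -0.00621584] 81.09811845463656
```

Scaled: -0.122 m is -0.1627, -0.084 m is -0.112, 0.093 rad is 0.0296.

```bash

python3 -m pendant '[-0.008, -0.056, 0, 0, 0, 0.0159, -0.0173, -0.112, 0, 0, 0, 0.0296, -0.026, -0.1627, 0, 0, 0, 0.0296, -0.026, -0.1627, 0, 0, 0, 0.0296, -0.026, -0.1627, 0, 0, 0, 0.0296]' | sed -n '2p;4p'
cat > look.py <<'E'
from bench import r, grab_frame, camera_info
from h import *
import sys
r0=r.get_obs();c=camera_info("wrist");p,d=grab_frame("wrist");X=cloud(d,c);np.savez("wl.npz",p=p,X=X)
o=r.get_obs();t=o["tcp_pos"];R=Ro.from_rotvec(o["orientation"]).as_matrix()
print(t,"yaw",np.degrees(np.arctan2(R[1,1],R[0,1])),"z",R[:,2].round(4),"F",o["contact_force"])
A=X.reshape(-1,3);A=A[np.hypot(A[:,0]-t[0],A[:,1]-t[1])<.02]
foot=t[2]-.1406
for lo in np.arange(foot+.002,foot+.07,.012):
    S=A[(A[:,2]>max(lo,.07))&(A[:,2]<lo+.012)]
    if len(S)<15: continue
    f=lambda q:np.hypot(S[:,0]-q[0],S[:,1]-q[1])-.008
    from scipy.optimize import least_squares
    q=least_squares(f,[t[0],t[1]],loss="soft_l1",f_scale=.0005).x
    print("shank",lo.round(3),len(S),q.round(4))
S=A[A[:,2]>foot-.005];print("minz",S[:,2].min())
headc(X,.5864,.1054,.1,.125,"L");headc(X,.5452,-.0587,.1,.125,"R")
headc(X,t[0],t[1],foot+.085,foot+.105,"held top",.02)
c=camera_info("top");p,d=grab_frame("top");X=cloud(d,c);np.savez("tl.npz",p=p,X=X)
E
python3 look.py
```

```text
tcp_pos: [0.5666, 0.0239, 0.2989]
contact_force: [0.1, -0.1, -0.6]
[0.56667187 0.02547207 0.29880892] yaw 75.87159941107235 z [-9.e-04  5.e-04 -1.e+00] F [ 0.46269764  0.73534927 -0.92867347]
shank 0.16 116 [0.5645 0.0234]
shank 0.172 158 [0.5646 0.0235]
shank 0.184 184 [0.5647 0.0236]
shank 0.196 222 [0.5649 0.0237]
shank 0.208 231 [0.565  0.0239]
shank 0.22 126 [0.551  0.0318]
minz 0.16008072137204796
L 793 0.1126 [586.7 105.2] [24.4 23.2] 75.7 [0.586  0.1047]
R 808 0.1126 [545.3 -59.1] [24.2 24.1] 76.0 [ 0.5449 -0.0584]
held top 3230 0.253 [565.6  26.8] [35.1 25. ] 75.2 [0.5631 0.0253]
```

Scaled: 0.081 m is 0.108, 0.075 m is 0.1.

```bash

python3 -m pendant '[-0.0021, 0, 0.04, 0, 0, 0, -0.0021, 0, 0.0733, 0, 0, 0, -0.0021, 0, 0.1, 0, 0, 0, -0.0021, 0, 0.108, 0, 0, 0, -0.0021, 0, 0.108, 0, 0, 0]' | sed -n '2p;4p'
python3 -m pendant '[0, 0, 0, 0, 0, 0, 0, 0, 0, 0, 0, 0, 0, 0, 0, 0, 0, 0]' | sed -n '2p;4p'
python3 look.py; python3 - <<'E'
from h import *
p=np.load("wl.npz")["p"];cv2.imwrite("pics/w5.png",cv2.resize(p[130:330,180:380],(600,600)))
E
```

```text
tcp_pos: [0.5681, 0.0257, 0.2176]
contact_force: [1.1, -0.4, -1.1]
tcp_pos: [0.569, 0.0246, 0.2194]
contact_force: [0.5, 0.3, -0.7]
[0.56890467 0.02456274 0.21920627] yaw 75.85950752813223 z [ 1.4e-03  5.0e-04 -1.0e+00] F [ 0.27530353  0.62702815 -1.11341853]
shank 0.081 115 [0.5673 0.0241]
shank 0.093 156 [0.5674 0.0242]
shank 0.105 186 [0.5674 0.0243]
shank 0.117 224 [0.5675 0.0245]
shank 0.129 229 [0.5676 0.0246]
shank 0.141 116 [0.5635 0.031 ]
minz 0.08069529307614202
L 1561 0.1125 [586.9 104.7] [24.1 24.5] 76.9 [0.5857 0.1044]
R 1557 0.1126 [545.1 -59.1] [24.6 24. ] 75.4 [ 0.5445 -0.0581]
held top 3195 0.1735 [567.3  24.8] [33.  24.8] 75.0 [0.5655 0.0255]
```

View pics/w5.png

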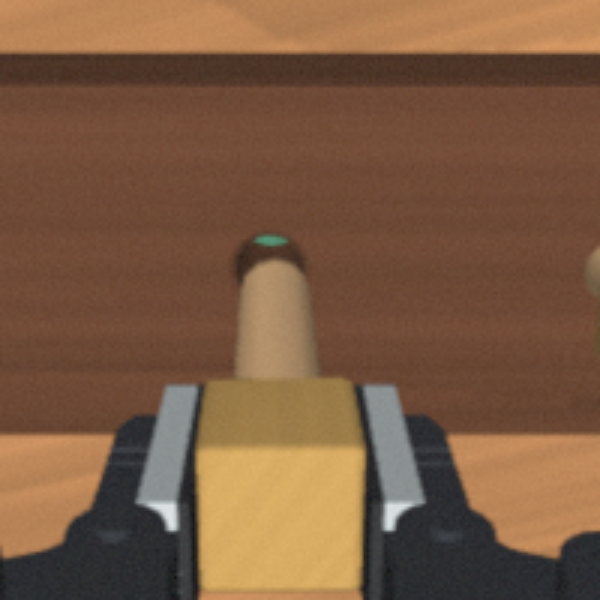

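The post is just above the hole, about 1.5 mm off (post foot at crop (274,265), hole centre at (270,262)). I'll correct that and lower it.

Scaled: 0.007 m is 0.0093, -0.0014 m is -0.0019.

```bash

python3 -m pendant '[0.0013, -0.0019, 0.0027, 0, 0, 0, 0.0013, -0.0019, 0.0067, 0, 0, 0, 0.0013, -0.0019, 0.0093, 0, 0, 0, 0.0013, -0.0019, 0.0093, 0, 0, 0, 0.0013, -0.0019, 0.0093, 0, 0, 0]' | sed -n '2p;4p'
python3 look.py | grep -v held
```

```text
tcp_pos: [0.5672, 0.0233, 0.2112]
contact_force: [0.1, -0.4, -0.2]
[0.56723372 0.02335018 0.21137959] yaw 75.85852153493647 z [-0. -0. -1.] F [-0.0394046  -0.39333975 -0.7712078 ]
shank 0.073 120 [0.5652 0.0228]
shank 0.085 158 [0.5653 0.0229]
shank 0.097 187 [0.5654 0.0231]
shank 0.109 214 [0.5655 0.0232]
shank 0.121 229 [0.5656 0.0233]
shank 0.133 138 [0.5504 0.0289]
minz 0.06586669211112053
L 1683 0.1125 [586.7 104.6] [24.8 24.1] 74.4 [0.5857 0.1043]
R 1685 0.1125 [545.1 -58.9] [24.5 24.2] 76.9 [ 0.5445 -0.0581]
```

Scaled: 0.008 m is 0.0107, 0.006 m is 0.008.

```bash

python3 -m pendant '[-0.0008, 0, 0.0027, 0, 0, 0, -0.0008, 0, 0.0053, 0, 0, 0, -0.0008, 0, 0.008, 0, 0, 0, -0.0008, 0, 0.0107, 0, 0, 0, -0.0008, 0, 0.0107, 0, 0, 0]' | sed -n '2,4p'
```

```text
tcp_pos: [0.5679, 0.0233, 0.2031]
orientation: [0.387, 3.118, -0.0]
contact_force: [0.3, -0.3, -1.3]
```

Scaled: 0.006 m is 0.008, 0.004 m is 0.0053.

```bash

python3 -m pendant '[0, 0, 0.0027, 0, 0, 0, 0, 0, 0.0053, 0, 0, 0, 0, 0, 0.008, 0, 0, 0, 0, 0, 0.008, 0, 0, 0]' | sed -n '2,4p'
python3 -m pendant '[0, 0, 0.002, 0, 0, 0, 0, 0, 0.004, 0, 0, 0, 0, 0, 0.006, 0, 0, 0, 0, 0, 0.006, 0, 0, 0]' | sed -n '2,4p'
```

```text
tcp_pos: [0.5678, 0.0233, 0.1971]
orientation: [0.387, 3.118, -0.0]
contact_force: [1.0, 0.6, -1.4]
tcp_pos: [0.5678, 0.0234, 0.1928]
orientation: [0.386, 3.118, 0.0]
contact_force: [0.9, 0.1, 0.0]
```

Scaled: 0.004 m is 0.0053, 0.003 m is 0.004.

```bash

python3 -m pendant '[0, 0, 0.002, 0, 0, 0, 0, 0, 0.004, 0, 0, 0, 0, 0, 0.0053, 0, 0, 0, 0, 0, 0.0053, 0, 0, 0]' | sed -n '2,4p'
python3 -m pendant '[0, 0, 0.002, 0, 0, 0, 0, 0, 0.004, 0, 0, 0, 0, 0, 0.0053, 0, 0, 0, 0, 0, 0.0053, 0, 0, 0]' | sed -n '2,4p'
```

```text
tcp_pos: [0.5678, 0.0233, 0.1887]
orientation: [0.387, 3.118, 0.0]
contact_force: [0.2, 0.4, 1.3]
tcp_pos: [0.5678, 0.0233, 0.1847]
orientation: [0.387, 3.118, -0.0]
contact_force: [1.5, 1.2, 1.3]
```

Scaled: 0.012 m is 0.016, 0.009 m is 0.012.

```bash

python3 -m pendant '[0, 0, 0.004, 0, 0, 0, 0, 0, 0.008, 0, 0, 0, 0, 0, 0.012, 0, 0, 0, 0, 0, 0.016, 0, 0, 0, 0, 0, 0.016, 0, 0, 0]' | sed -n '2,4p'
python3 -m pendant '[0, 0, 0.0027, 0, 0, 0, 0, 0, 0.0053, 0, 0, 0, 0, 0, 0.008, 0, 0, 0, 0, 0, 0.0107, 0, 0, 0, 0, 0, 0.0107, 0, 0, 0]' | sed -n '2,4p'
```

```text
tcp_pos: [0.5677, 0.0233, 0.1722]
orientation: [-0.387, -3.117, 0.0]
contact_force: [1.3, 1.0, -2.8]
tcp_pos: [0.5677, 0.0233, 0.1644]
orientation: [-0.387, -3.118, 0.0]
contact_force: [1.1, 1.9, -0.4]
```

Scaled: 0.0045 m is 0.006, 0.003 m is 0.004.

```bash

python3 -m pendant '[0, 0, 0.002, 0, 0, 0, 0, 0, 0.004, 0, 0, 0, 0, 0, 0.006, 0, 0, 0, 0, 0, 0.006, 0, 0, 0]' | sed -n '2,4p'
python3 -m pendant '[0, 0, 0.0013, 0, 0, 0, 0, 0, 0.002, 0, 0, 0, 0, 0, 0.002, 0, 0, 0, 0, 0, 0.002, 0, 0, 0]' | sed -n '2,4p'
python3 - <<'E'
from bench import r, grab_frame, camera_info
from h import *
for n in("wrist","top"):
    c=camera_info(n);p,d=grab_frame(n);X=cloud(d,c)
    A=X[(np.hypot(X[...,0]-.566,X[...,1]-.023)<.009)&(X[...,2]<.13)&(X[...,2]>.09)];print(n,len(A),np.median(A[:,2]) if len(A) else 0,np.percentile(A[:,2],[50,95]) if len(A) else 0)
    B=X[(np.hypot(X[...,0]-.5868,X[...,1]-.1048)<.009)&(X[...,2]>.09)];print(np.median(B[:,2]))
E
```

```text
tcp_pos: [0.5677, 0.0233, 0.1601]
orientation: [-0.387, -3.118, 0.0]
contact_force: [0.6, 1.6, -0.2]
tcp_pos: [0.5678, 0.0232, 0.1589]
orientation: [0.387, 3.118, 0.0]
contact_force: [0.0, 0.9, 4.3]
wrist 1245 0.11325715919879252 [0.11325716 0.1141777 ]
0.11290941961385857
top 0 0 0
0.1131042304857269
```

Scaled: 0.0015 m is 0.002, 0.001 m is 0.0013.

```bash

python3 -m pendant '[0, 0, 0.0013, 0, 0, 0, 0, 0, 0.002, 0, 0, 0, 0, 0, 0.002, 0, 0, 0]' | sed -n '2,4p'
```

```text
tcp_pos: [0.568, 0.0231, 0.1585]
orientation: [0.387, 3.117, 0.001]
contact_force: [-2.7, 0.4, 14.0]
```

The manual's scale: shifts go in shares of 0.75 m and turns go in shares of pi rad. Converting my numbers, -0.12 m is -0.16, -0.05 m is -0.0667.

```bash

python3 -m pendant '[0, 0, 0, 0, 0, 0, 0, 0, 0, 0, 0, 0, 0, 0, 0, 0, 0, 0]' 0.045 | sed -n '2,5p'
python3 -m pendant '[0, 0, -0.0267, 0, 0, 0, 0, 0, -0.0667, 0, 0, 0, 0.04, 0, -0.12, 0, 0, 0, 0.08, 0, -0.16, 0, 0, 0, 0.08, 0, -0.16, 0, 0, 0]' | sed -n '2,5p'
python3 - <<'E'
from bench import r, grab_frame, camera_info
from h import *
for n in("wrist","top"):
    c=camera_info(n);p,d=grab_frame(n);X=cloud(d,c)
    if n=="wrist": cv2.imwrite("pics/w6.png",p)
    for q in((.566,.023),(.5868,.1048),(.545,-.059)):headc(X,*q,.1,.13,n)
    if n=="top":headc(X,.464,-.294,.11,.15,"rod")
print(r.get_obs()["clock"])
E
```

```text
tcp_pos: [0.5673, 0.0229, 0.1569]
orientation: [-0.387, -3.117, 0.001]
contact_force: [-0.2, -0.1, 0.0]
grip_width: 0.0448
tcp_pos: [0.5084, 0.0384, 0.2805]
orientation: [0.385, 3.115, 0.005]
contact_force: [1.1, 0.2, 0.6]
grip_width: 0.0451
wrist 751 0.1129 [565.4  23.6] [23.4 24.5] 76.4 [0.5645 0.0241]
wrist 734 0.1125 [586.7 105.2] [24.8 23.6] 75.3 [0.5851 0.1053]
wrist 760 0.1125 [544.8 -59. ] [24.2 23.8] 75.1 [ 0.544  -0.0583]
top 0 nan [0. 0.] [0. 0.] 0.0 [nan nan]
top 22 0.1133 [587.2 115.2] [22.6  8.5] 1.5 [0.5863 0.1137]
top 68 0.1128 [545.9 -59.1] [23.9 24.3] 74.8 [ 0.5453 -0.059 ]
rod 52 0.1292 [ 463.8 -294.9] [16.6 20.7] 0.6 [ 0.4642 -0.2943]
24.75
  return _methods._mean(a, axis=axis, dtype=dtype,
  ret = ret.dtype.type(ret / rcount)
h.py:18: RuntimeWarning: Mean of empty slice.
  rr=cv2.minAreaRect((S[:,:2]*1000).astype(np.float32));print(n,len(S),round(zt,4),np.round(rr[0],1),np.round(rr[1],1),round(rr[2],1),S[:,:2].mean(0).round(4))
  ret = um.true_divide(
```

View pics/w6.png

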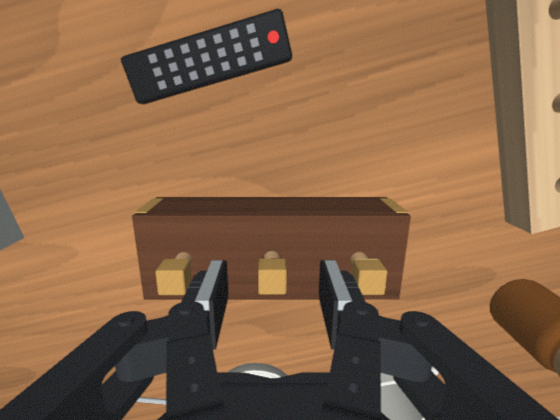

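The new post stands in line with the fitted heads, at (272,276) against (174,277) and (369,277). I'll do one settled check of level and drift.

Scaled: 0.02 m is 0.0267.

```bash

python3 -m pendant '[0.0267, 0, 0, 0, 0, 0, 0.0267, 0, 0, 0, 0, 0, 0.0267, 0, 0, 0, 0, 0, 0.0267, 0, 0, 0, 0, 0, 0.0267, 0, 0, 0, 0, 0]' | sed -n '2,5p'
python3 - <<'E'
from bench import r, grab_frame, camera_info
from h import *
for i in range(3):
    c=camera_info("wrist");p,d=grab_frame("wrist");X=cloud(d,c);o=[]
    for q in((.566,.023),(.5865,.105),(.545,-.059)):
        A=X[(np.hypot(X[...,0]-q[0],X[...,1]-q[1])<.009)&(X[...,2]>.105)];o.append((A[:,2].mean()*1000).round(2))
        g=np.linalg.lstsq(np.c_[A[:,:2]-q,np.ones(len(A))],A[:,2],rcond=None)[0];o.append(g[:2].round(3))
    print(o)
E
```

```text
tcp_pos: [0.4908, 0.0425, 0.277]
orientation: [-0.388, -3.117, 0.001]
contact_force: [-0.5, -0.3, 0.2]
grip_width: 0.0451
[np.float64(113.25), array([ 0.003, -0.015]), np.float64(112.95), array([-0.011,  0.021]), np.float64(112.9), array([-0.025, -0.002])]
[np.float64(113.18), array([0.   , 0.011]), np.float64(112.92), array([-0.024,  0.025]), np.float64(112.92), array([ 0.004, -0.013])]
[np.float64(113.22), array([-0.008, -0.015]), np.float64(112.85), array([-0.005,  0.001]), np.float64(113.02), array([-0.035, -0.026])]
```

```bash
python3 -c "
from bench import r
print(r.hand_in())"
```

```text
the job is handed in; nothing more can be done
None
```

The socket measured about 50 mm deep, so I returned the rod to its stand and pressed the long post home; it stands upright with its top within about 0.3 mm of the fitted posts, and the job is handed in (peak push about 14 N, roughly 25 s on the clock).

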